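# Free the slip washer under a left-hand nut on a bobbin sander

### The arm

A 6-joint arm with a two-finger parallel gripper is mounted at the origin on the work surface. World frame = base frame: x ahead of the robot, y to its left, z up, the work surface at z = 0. Lengths are in m, angles in rad, forces in N, time in s.
With the tool pointing down it reaches from about 0.275 to 0.975 m from the base axis. Payload 8.4 kg.
Tool frame: the origin (TCP) lies midway between the tips of the shut fingers; the grasp point (between the pads) lies 19 mm behind it (grip_depth is the distance from the TCP to the grasp point, in m); z points along the fingers, y is the line along which they close (so a half turn about z gives the same grasp; the last joint's range is limited). The gripper opens to 92 mm and grips with 3 to 60 N. Pads are 20 mm wide; open, the fingers measure 128 mm over their backs; the gripper's body (75 mm by 189 mm) begins 69 mm behind the grasp point.
Start: joints at [1.169, 0.353, 1.633, -0, 1.155, -0.002], TCP at [0.243, 0.576, 0.215] pointing down, gripper open.
Joint ranges: [-2.63, 2.63], [-0.92, 2.1], [0.06, 2.66], [-1.3, 4.44], [0, 2.69], [-3.02, 3.02]. Speed limits (rad/s): [2.22, 2.22, 2.79, 3.14, 3.14, 3.14].

### API

Orientations are given as a rotation vector (axis times angle).
In Python, from plant import get_obs, snapshot, finish_job, search_frame, grip_depth gives the robot as it stands. The module is installed in compiled form; this text tells all that it offers.
- The arm moves only by the shell command python3 -m handwheel 'ROWS'. ROWS is a JSON object whose one key "increments" holds a list of rows, each an object with "delta_pos": the shift along the world's x, y, z in m, a list of three; "rotation": the turn, a rotation vector about the world's x, y, z in rad, a list of three; "claw": the finger opening in m, from 0 to 0.0919. A call has 1 to 12 rows; each row shifts and turns the commanded pose from where the row before left it; what a row does not reach is not made up. A row lasts 1/8 s, in which the tool goes at most 62.5 mm and 10.7 degrees, less where a joint would pass 70% of its speed; a pose out of reach is approached as far as the arm can. A call with a gripper value outside its range is refused whole. The fingers move at their own pace and stop on an object; the grip force is fixed at half the most. Time passes only in rows, so rows that do not move let the fingers close. It gives the time, the measured TCP pose, the force, the opening and the grip force at its end, in the units of the state.
- get_obs(): the state, without advancing time (a new reading comes with each control period).
- snapshot(name): name is "scene" or "side" or "wrist"; returns a dict with "image" (400x640x3 uint8, red, green, blue), "vfov" (degrees; the focal length in pixels is half the picture's height over the tangent of half this angle, whatever the lens; pixels are square), "cx", "cy" (the principal point, pixels), "R" (3x3) and "t" (3): a world point X has camera coordinates R X + t. Camera axes: x right, y down, z forward; pixel columns grow to the right and rows downward; lengths in m; the calibration is good to about 2 mm. The wrist camera is an equidistant fisheye: a pixel r from the principal point sees the ray r / f radians off the axis. A picture is of the moment at which its call begins. There is no depth.
- finish_job(): hands the job in; it is judged then, once.
Trained networks look in a picture, given as the dict that the camera call returned (one of the last four; its "shot" number tells which), for a name from the list of things; names that differ only in an ending like _2 or _b are one class to them, and where a whole thing is asked for, a point or a joint stands for the part that bears it (a point fixed in the world has none). Each returns a list of dicts, best first, with "p" (0 to 1); they miss things now and then, are a little off and sometimes report something else, mostly with a low value. They report only what shows in the picture. A call takes as long as a camera call.
- search_frame(picture, thing): "position" ([x, y, z] in m, in world coordinates, good to about 4 mm: the middle of the surface that is visible of it).
The state is a dict: "time_s": time; "joint_pos": joint angles; "joint_velocities": joint speeds; "tau": joint torques, N m; "ee_pos": TCP position; "orientation": TCP orientation; "wrist_force": force on the tool from outside, world axes, zero at the start; "torque": the same for the moment, N m; "width": finger opening in m; "gripper_force": force on a finger pad.
Only numpy, scipy, OpenCV 4.12 (cv2) and the standard library are available. Lean on these libraries where they do the work, as an engineer would, in place of code of your own. Each camera call takes 0.05 s, during which the arm holds its last target. There are 200 camera calls.

### The job

The bobbin of the bench sander is held down by a T-handled nut with a left-hand (reverse) thread. Unscrew the nut by turning it the opposite way from normal, until it comes up lightly against its stop without jamming its spring handle, then draw the slotted washer out sideways from under it without forcing it, and lay the washer flat in the wooden tray. Do not drop the washer, do not force the nut the tightening way, and leave the glue bottle, the ramekin and the wood offcut where they are.

Things in the scene. Friction and masses are not known exactly. Their poses are not given: they have to be found in the camera images.
- sander: Bobbin sander built into the bench: fixed dark round steel plate (radius 88 mm, 5 mm thick) with an upright brown bobbin, radius 30 mm, top 85 mm above the bench, and a steel spindle of radius 6 mm standing up from it through washer and nut. Origin on the spindle axis at bench level, z up.
- clip (a point): Thin tip of the spindle (up to 147 mm above the bench) with a small retaining clip, the nut's upper stop: the nut comes up hard against it 3.6 rad (6.9 mm of rise) above fully tight, and the torque at the handle then climbs from 0.2 N m. The tight end is just as hard.
- nut: Steel nut: round boss (radius 11 mm, 4 mm long) below a flange (radius 17 mm, 6 mm thick), and hub, with the handle on top. Origin on the axis at the flange's underside, 93 mm above the bench when fully tight; z up. LEFT-HAND thread: CLOCKWISE seen from above loosens and lifts it, 12 mm a full turn; anticlockwise tightens. Turning takes 0.2 N m. It stays on the spindle and where it is left.
- handle: Cross bar on top of the nut, to grip: dark, 40 mm long (x), 14 mm thick (y), 22 mm high, underside 16 mm and top 38 mm above the origin, which is the nut's origin. It drives the nut through a torsion spring, 2 N m per rad, in line with the nut's x axis when unloaded. Over 0.35 rad of twist (0.7 N m) is forcing it. The nut starts 0 to 0.9 rad slack, so 2.7 to 3.6 rad to go: several grasps.
- washer: Loose steel slip washer, 110 g, on the bobbin under the nut: plate 48 x 48 x 8 mm with a 14 mm slot from its middle out through its +x edge, round the spindle. The nut's boss sits in a recess 24 mm square, 4 mm deep, in its top: it can slide only when the nut is over 4 mm up, well clear at the stop. Draws out along its -x; free after 40 mm. Origin: plate's middle, underside; z up.
- washer_lug (a point): Top of the washer's upright lug, the place to pinch: at the end of a 14 mm wide, 8 mm thick stalk from the plate's -x edge. Lug 12 mm thick (y), 20 mm long, from x = -42 to -62 mm of the washer's origin, top 20 mm above the washer's underside. This point is at x = -52 mm, z = 20 mm.
- tray: Heavy open wooden parts tray, 170 (x) x 130 (y) x 25 mm high outside, walls and floor 4 mm thick, fixed. Origin at the middle of its underside, z up. The washer has to lie flat inside it on the floor.
- glue: Bystander: yellow glue bottle, radius 30 mm, 160 mm tall, standing loose. Origin at the middle of its underside.
- ramekin: Bystander: white ceramic ramekin, radius 42 mm, 45 mm tall, loose. Origin at the middle of its underside.
- offcut: Bystander: dark wood offcut 90 x 60 x 30 mm, loose. Origin at the middle of its underside.

How it is judged:
By the outcome, as a careful person would: the job done as asked, in the order asked, and still so for the second after the job is handed in, with the robot touching nothing.
It also fails if it takes over 72 s, if anything falls off the work surface, if the arm or the gripper's body presses on something with over 40 N, if the wrist force passes 120 N, or if a joint passes its speed limit or range.

## Working session

There is one attempt and no reset: what is moved stays moved. The work goes in short steps, Python scripts to look and compute and a shell command to move; the robot and the scene stay as the last step left them, time stands still between calls to the robot, and variables do not carry over. Pictures are saved under pics/ and viewed, at most 10 in all, crops included, and the job is handed in when it is done.

```bash
mkdir -p pics
cat > h.py <<'E'
import numpy as np, cv2
from plant import *
def save(p,n): cv2.imwrite('pics/'+n, cv2.cvtColor(p["image"],cv2.COLOR_RGB2BGR))
def proj(p,X):
    c=np.array(p["R"])@np.array(X)+np.array(p["t"]); f=200/np.tan(np.radians(p["vfov"])/2)
    return p["cx"]+f*c[0]/c[2], p["cy"]+f*c[1]/c[2]
def ray(p,u,v,z):
    f=200/np.tan(np.radians(p["vfov"])/2); R=np.array(p["R"]);t=np.array(p["t"])
    d=R.T@np.array([(u-p["cx"])/f,(v-p["cy"])/f,1]); o=-R.T@t
    return o+d*(z-o[2])/d[2]
E
python3 - <<'E'
from h import *
print(grip_depth, get_obs())
for n in ("scene","side"):
    p=snapshot(n); save(p,n+"0.png"); print(n,np.round(-np.array(p["R"]).T@p["t"],3))
    for t in "sander clip nut handle washer washer_lug tray glue ramekin offcut".split():
        print(t,[(np.round(d["position"],3).tolist(),round(d["p"],2)) for d in search_frame(p,t)[:2]])
E
```

```text
0.0187 {'time_s': 0.0, 'joint_pos': array([ 1.16860899e+00,  3.53629106e-01,  1.63413926e+00, -1.49535159e-05,
        1.15517715e+00, -2.39737557e-03]), 'joint_velocities': array([ 0.00040755,  0.00150984, -0.00088157,  0.00053827, -0.00019894,
        0.00163312]), 'tau': array([-5.55917177e-04, -5.93849444e+01, -3.34207714e+01,  6.97129173e-02,
        2.36562768e-02, -1.25479573e-04]), 'ee_pos': array([0.24307566, 0.57525947, 0.21387339]), 'orientation': array([-6.23753999e-01, -3.07878343e+00,  2.08587946e-03]), 'wrist_force': array([ 0.68544085, -0.56453459,  0.66002757]), 'torque': array([-0.00264018, -0.04614058,  0.01942812]), 'gripper_force': 0.0, 'width': 0.09168888351573357}
scene [ 0.994 -0.463  0.872]
sander [([0.563, -0.214, 0.008], 0.91)]
clip [([0.564, -0.217, 0.005], 0.56)]
nut [([0.549, -0.206, 0.108], 0.76), ([0.524, 0.16, 0.002], 0.28)]
handle [([0.556, -0.211, 0.129], 0.53)]
washer [([0.532, -0.199, 0.097], 0.8)]
washer_lug [([0.53, -0.199, 0.089], 0.58)]
tray [([0.521, 0.158, 0.002], 0.94)]
glue [([0.767, 0.028, 0.1], 0.58)]
ramekin [([0.678, 0.408, 0.027], 0.63)]
offcut [([0.702, -0.4, 0.029], 0.96)]
side [ 0.198 -0.739  1.078]
sander [([0.53, -0.22, 0.005], 0.71)]
clip [([0.536, -0.223, 0.007], 0.7)]
nut [([0.538, -0.209, 0.118], 0.56)]
handle [([0.541, -0.204, 0.131], 0.41)]
washer [([0.52, -0.203, 0.092], 0.85)]
washer_lug [([0.524, -0.206, 0.096], 0.51)]
tray [([0.524, 0.162, -0.001], 0.55)]
glue [([0.742, 0.031, 0.09], 0.65)]
ramekin [([0.685, 0.41, 0.03], 0.93)]
offcut [([0.685, -0.404, 0.032], 0.71)]
```

View pics/scene0.png

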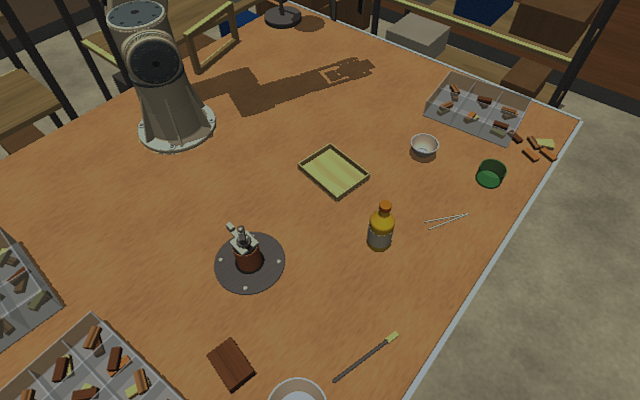

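View pics/side0.png

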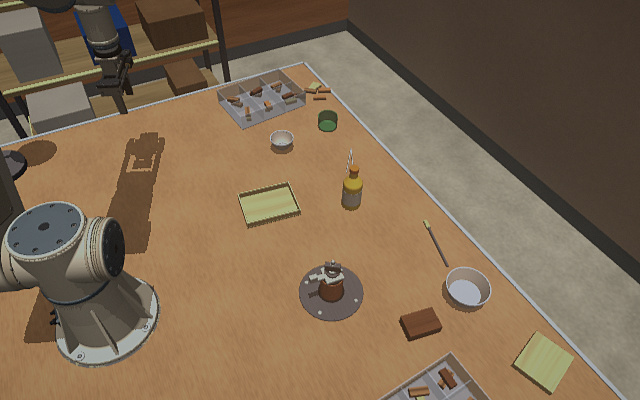

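The scene view shows the sander at about (250,262), the lug up-left of it at (230,227), the tray at (333,172) and the glue at (380,228). In the side view the sander is at (331,291) with the lug to its left at (308,280). Next I'll enlarge both views of the sander.

Run:
```python
from h import *
im=[]
for n,(u,v) in (("scene",(205,210)),("side",(290,250))):
    p=snapshot(n); c=p["image"][v:v+90,u:u+80]; im.append(cv2.resize(c,None,fx=5,fy=5,interpolation=cv2.INTER_CUBIC))
    # plate outline: grey dark ellipse
    hsv=cv2.cvtColor(p["image"],cv2.COLOR_RGB2HSV)
    m=((hsv[...,1]<70)&(hsv[...,2]<130)).astype(np.uint8); w=np.zeros_like(m); w[v-5:v+100,u-5:u+90]=1
    cs,_=cv2.findContours(m*w,0,1); k=max(cs,key=cv2.contourArea)
    h=cv2.convexHull(k)[:,0]
    P=np.array([ray(p,a,b,0.005)[:2] for a,b in h])
    from scipy.optimize import least_squares
    s=least_squares(lambda q:np.hypot(*(P-q[:2]).T)-q[2],[.55,-.21,.088],loss="soft_l1",f_scale=.003)
    print(n,s.x,np.abs(s.fun).max())
cv2.imwrite("pics/c0.png",cv2.cvtColor(np.hstack(im),cv2.COLOR_RGB2BGR))
```

```text
scene [ 0.54605532 -0.20296327  0.08702874] 0.023964086902426476
side [ 0.54301785 -0.20457069  0.08714191] 0.007212198987673307
```

View pics/c0.png

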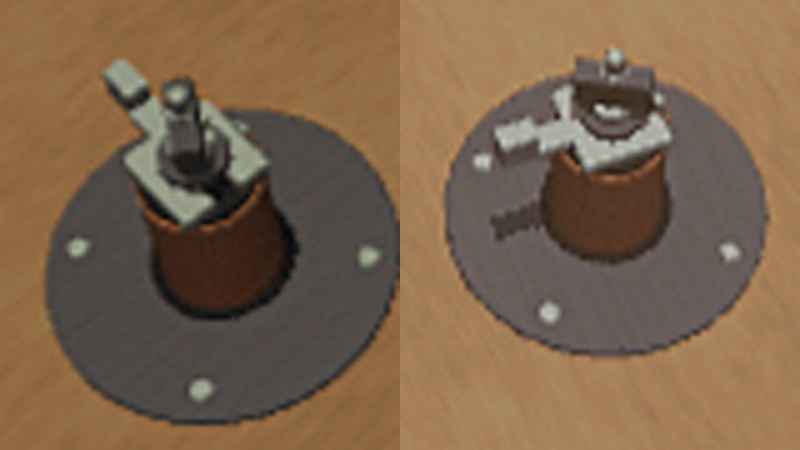

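Run:
```python
from h import *
p=snapshot("scene"); q=snapshot("side")
A=np.array([.5445,-.204])
for n,P,z,a in (("lug",p,.105,(230.6,224.4)),("lug",q,.105,(313.4,276.4)),("tip",p,.147,(205+36,210+18.6)),("tip",q,.147,(290+43,250+11.5)),
 ("h1",q,.132,(325.4,263)),("h2",q,.132,(341,264.5)),("hn",p,.132,(205+37.5,210+24.5))):
    X=ray(P,*a,z)[:2]; d=X-A; print(n,X.round(4),np.hypot(*d).round(4),np.degrees(np.arctan2(d[1],d[0])).round(1))
h1=ray(q,325.4,263,.132);h2=ray(q,341,264.5,.132);d=h2-h1;print(np.hypot(d[0],d[1]),np.degrees(np.arctan2(d[1],d[0])))
# tray rectangle from colour
for P,b in ((p,(290,140,380,205)),(q,(230,175,310,235))):
    hsv=cv2.cvtColor(P["image"],cv2.COLOR_RGB2HSV); m=((hsv[...,0]>22)&(hsv[...,0]<40)&(hsv[...,1]>60)&(hsv[...,2]>120)).astype(np.uint8)
    w=np.zeros_like(m); w[b[1]:b[3],b[0]:b[2]]=1
    k=max(cv2.findContours(m*w,0,1)[0],key=cv2.contourArea)
    G=np.array([ray(P,u,v,.004)[:2] for u,v in k[:,0]],np.float32); print("tray floor visible",cv2.minAreaRect(G))
```

```text
lug [ 0.4942 -0.1931] 0.0515 167.8
lug [ 0.4931 -0.198 ] 0.0517 173.4
tip [ 0.5474 -0.2011] 0.0041 44.9
tip [ 0.5433 -0.2064] 0.0027 -116.9
h1 [ 0.5299 -0.1927] 0.0185 142.3
h2 [ 0.562 -0.215] 0.0207 -32.2
hn [ 0.5522 -0.2044] 0.0077 -3.0
0.039122278849333565 -34.76053071635078
tray floor visible ((0.5126485228538513, 0.17122064530849457), (0.1321391761302948, 0.17397260665893555), 80.99275207519531)
tray floor visible ((0.5268131494522095, 0.16111359000205994), (0.11335364729166031, 0.17087756097316742), 80.92488861083984)
```

```bash
python3 -m handwheel '{"increments":[{"delta_pos":[0.019,-0.049,0],"rotation":[0,0,-0.0175],"claw":0.05},{"delta_pos":[0.019,-0.049,0],"rotation":[0,0,-0.0175],"claw":0.05},{"delta_pos":[0.019,-0.049,0],"rotation":[0,0,-0.0175],"claw":0.05},{"delta_pos":[0.019,-0.049,0],"rotation":[0,0,-0.0175],"claw":0.05},{"delta_pos":[0.019,-0.049,0],"rotation":[0,0,-0.0175],"claw":0.05},{"delta_pos":[0.019,-0.049,0],"rotation":[0,0,-0.0175],"claw":0.05},{"delta_pos":[0.019,-0.049,0],"rotation":[0,0,-0.0175],"claw":0.05},{"delta_pos":[0.019,-0.049,0],"rotation":[0,0,-0.0175],"claw":0.05},{"delta_pos":[0.019,-0.049,0],"rotation":[0,0,-0.0175],"claw":0.05},{"delta_pos":[0.019,-0.049,0],"rotation":[0,0,-0.0175],"claw":0.05},{"delta_pos":[0.019,-0.049,0],"rotation":[0,0,-0.0175],"claw":0.05},{"delta_pos":[0.019,-0.049,0],"rotation":[0,0,-0.0175],"claw":0.05}]}'
python3 -m handwheel '{"increments":[{"delta_pos":[0.018,-0.048,0],"rotation":[0,0,0],"claw":0.05},{"delta_pos":[0.018,-0.048,0],"rotation":[0,0,0],"claw":0.05},{"delta_pos":[0.018,-0.048,0.01],"rotation":[0,0,0],"claw":0.05},{"delta_pos":[0.018,-0.048,0.01],"rotation":[0,0,0],"claw":0.05},{"delta_pos":[0,0,0],"rotation":[0,0,0],"claw":0.05},{"delta_pos":[0,0,0],"rotation":[0,0,0],"claw":0.05}]}'
cat >> h.py <<'E'
from scipy.spatial.transform import Rotation as Ro
def st():
    o=get_obs(); M=Ro.from_rotvec(o["orientation"]).as_matrix(); y=M[:,1]
    print("t",round(o["time_s"],2),"tcp",o["ee_pos"].round(4),"psi",np.degrees(np.arctan2(y[1],y[0])).round(2),"z",M[:,2].round(3),"F",o["wrist_force"].round(2),"T",o["torque"].round(3),"w",round(o["width"],4),round(o["gripper_force"],1),"j1,j6",o["joint_pos"][[0,5]].round(3))
def fray(p,u,v,z):
    f=200/np.tan(np.radians(p["vfov"])/2); R=np.array(p["R"]);t=np.array(p["t"])
    d=np.array([u-p["cx"],v-p["cy"]]); r=np.hypot(*d); a=r/f
    c=np.array([*(d/max(r,1e-9)*np.sin(a)),np.cos(a)]); w=R.T@c; o=-R.T@t
    return o+w*(z-o[2])/w[2]
def fproj(p,X):
    c=np.array(p["R"])@np.array(X)+np.array(p["t"]); f=200/np.tan(np.radians(p["vfov"])/2)
    a=np.arctan2(np.hypot(c[0],c[1]),c[2]); n=np.hypot(c[0],c[1]); return p["cx"]+f*a*c[0]/n,p["cy"]+f*a*c[1]/n
E
python3 - <<'E'
from h import *
st(); p=snapshot("wrist"); save(p,"w1.png"); print("cam",(-np.array(p["R"]).T@p["t"]).round(3), np.array(p["R"])[2].round(3),p["vfov"])
for n,X in (("lugtop",(.4937,-.1955,.105)),("tip",(.5445,-.204,.147)),("h1",(.5299,-.1927,.132)),("h2",(.562,-.215,.132))): print(n,np.round(fproj(p,X)))
E
```

```text
time_s: 2.8
ee_pos: [0.4718, -0.014, 0.2149]
orientation: [0.944, 2.996, 0.0]
wrist_force: [1.1, 0.3, 0.1]
width: 0.0501
gripper_force: 0.0
time_s: 3.55
ee_pos: [0.5426, -0.2038, 0.2341]
orientation: [-0.944, -2.995, -0.001]
wrist_force: [-0.6, 1.2, -0.7]
width: 0.0497
gripper_force: 0.0
t 3.55 tcp [ 0.5426 -0.2038  0.2341] psi 55.03 z [-0.001  0.001 -1.   ] F [-0.58  1.22 -0.69] T [-0.006 -0.03   0.065] w 0.0497 0.0 j1,j6 [-0.362 -1.323]
cam [ 0.481 -0.16   0.404] [ 0.216 -0.153 -0.964] 65.70646984690485
lugtop [294. 148.]
tip [317. 207.]
h1 [318. 183.]
h2 [318. 224.]
```

View pics/w1.png

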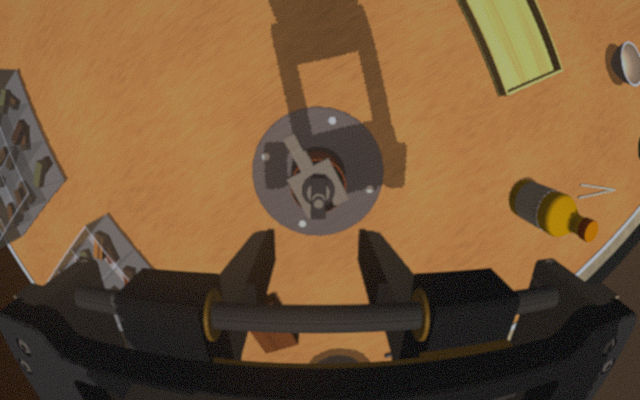

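The wrist view shows the nut and spindle tip at about (318,203), the bar running vertically there between the fingers, and the lug at (293,145). All of these agree with my projections. I'll enlarge it once to refine the angles.

Run:
```python
import cv2
a=cv2.imread("pics/w1.png")[125:225,265:365]; a=cv2.convertScaleAbs(a,alpha=1.6,beta=20); cv2.imwrite("pics/w1c.png",cv2.resize(a,None,fx=6,fy=6,interpolation=cv2.INTER_CUBIC))
```

```text
(no output)
```

View pics/w1c.png

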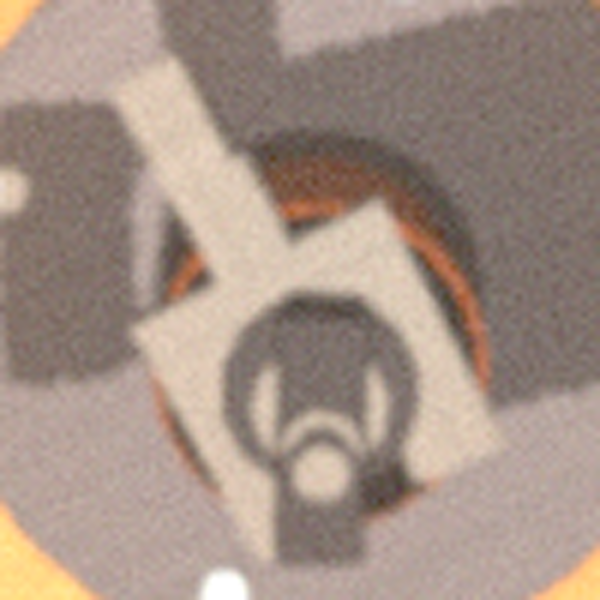

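Run:
```python
from h import *
p=snapshot("wrist")
g=lambda a,b,z: fray(p,265+a/6-.4,125+b/6-.4,z)[:2]
ang=lambda a,b: np.degrees(np.arctan2(*(b-a)[::-1])).round(1)
print("tip",g(322,470,.147)); 
print("bar near end bottom ctr (z .132)",g(320,562,.132), "flange ctr z.099",g(320,390,.1))
print("lug",g(178,125,.105),"washer edge ang",ang(g(385,205,.093),g(508,440,.093)),ang(g(135,330,.093),g(270,560,.093)),"stalk",ang(g(118,95,.105),g(165,180,.105)),"lugR",ang(g(178,60,.105),g(240,155,.105)))
print("washer front edge",ang(g(135,330,.093),g(385,205,.093)))
st()
```

```text
tip [ 0.54190639 -0.20054365]
bar near end bottom ctr (z .132) [ 0.55744475 -0.21162822] flange ctr z.099 [ 0.54139404 -0.20031979]
lug [ 0.49121056 -0.19328214] washer edge ang -6.9 -6.0 stalk -6.8 lugR -2.4
washer front edge 81.9
t 3.65 tcp [ 0.5426 -0.2031  0.2342] psi 55.11 z [-0.001  0.001 -1.   ] F [ 0.05 -1.24 -0.04] T [ 0.022 -0.003  0.019] w 0.0501 0.0 j1,j6 [-0.361 -1.323]
```

```bash
python3 -m handwheel '{"increments":[{"delta_pos":[0,0.001,-0.03],"rotation":[0,0,0],"claw":0.036},{"delta_pos":[0,0,-0.03],"rotation":[0,0,0],"claw":0.036},{"delta_pos":[0,0,-0.03],"rotation":[0,0,0],"claw":0.036},{"delta_pos":[0,0,-0.02],"rotation":[0,0,0],"claw":0.036},{"delta_pos":[0,0,-0.018],"rotation":[0,0,0],"claw":0.036},{"delta_pos":[0,0,0],"rotation":[0,0,0],"claw":0.036}]}'; python3 -c "from h import *;st()"
python3 -m handwheel '{"increments":[{"delta_pos":[0,0,0],"rotation":[0,0,0],"claw":0.016},{"delta_pos":[0,0,0],"rotation":[0,0,0],"claw":0.010},{"delta_pos":[0,0,0],"rotation":[0,0,0],"claw":0.006},{"delta_pos":[0,0,0],"rotation":[0,0,0],"claw":0.006}]}'; python3 -c "from h import *;st()"
```

```text
time_s: 4.4
ee_pos: [0.5424, -0.2023, 0.1055]
orientation: [-0.941, -2.995, -0.0]
wrist_force: [0.2, -0.2, 0.6]
width: 0.0361
gripper_force: 0.0
t 4.4 tcp [ 0.5424 -0.2023  0.1055] psi 55.11 z [-0.002  0.001 -1.   ] F [ 0.17 -0.16  0.59] T [0.056 0.035 0.007] w 0.0361 0.0 j1,j6 [-0.36  -1.321]
time_s: 4.9
ee_pos: [0.5444, -0.203, 0.1084]
orientation: [0.943, 2.994, 0.002]
wrist_force: [-1.3, 5.4, 11.6]
width: 0.0141
gripper_force: 65.7
t 4.9 tcp [ 0.5444 -0.203   0.1084] psi 55.03 z [ 0.002  0.    -1.   ] F [-1.32  5.38 11.63] T [ 0.988  0.173 -0.007] w 0.0141 65.7 j1,j6 [-0.36  -1.322]
```

```bash
python3 -m handwheel '{"increments":[{"delta_pos":[0,0,0],"rotation":[0,0,0],"claw":0.03},{"delta_pos":[0.0015,-0.001,0.005],"rotation":[0,0,0],"claw":0.03},{"delta_pos":[0,0,0],"rotation":[0,0,0],"claw":0.03},{"delta_pos":[0,0,0],"rotation":[0,0,0],"claw":0.03}]}'; python3 -c "from h import *;st()"
```

```text
time_s: 5.4
ee_pos: [0.5447, -0.2043, 0.1115]
orientation: [-0.943, -2.997, 0.0]
wrist_force: [-0.0, -0.3, -1.0]
width: 0.0304
gripper_force: 0.0
t 5.4 tcp [ 0.5447 -0.2043  0.1115] psi 55.06 z [-0.  0. -1.] F [-0.02 -0.28 -0.98] T [-0.03  -0.041  0.065] w 0.0304 0.0 j1,j6 [-0.361 -1.322]
```

```bash
python3 -m handwheel '{"increments":[{"delta_pos":[-0.0005,0.0005,0],"rotation":[0,0,0],"claw":0.016},{"delta_pos":[0,0,0],"rotation":[0,0,0],"claw":0.010},{"delta_pos":[0,0,0],"rotation":[0,0,0],"claw":0.006},{"delta_pos":[0,0,0],"rotation":[0,0,0],"claw":0.006}]}'; python3 -c "from h import *;st()"
```

```text
time_s: 5.9
ee_pos: [0.5443, -0.2032, 0.1114]
orientation: [-0.943, -2.996, -0.001]
wrist_force: [2.3, 5.2, -0.5]
width: 0.014
gripper_force: 30.0
t 5.9 tcp [ 0.5443 -0.2032  0.1114] psi 55.05 z [-0.     0.001 -1.   ] F [ 2.31  5.2  -0.48] T [ 0.961 -0.327 -0.079] w 0.014 30.0 j1,j6 [-0.36  -1.322]
```

```bash
python3 -m handwheel '{"increments":[{"delta_pos":[0.0002,0.0006,0],"rotation":[0,0,-0.07],"claw":0.006},{"delta_pos":[0,0,0.0002],"rotation":[0,0,-0.1],"claw":0.006},{"delta_pos":[0,0,0.0002],"rotation":[0,0,-0.1],"claw":0.006},{"delta_pos":[0,0,0.0002],"rotation":[0,0,-0.1],"claw":0.006},{"delta_pos":[0,0,0.0002],"rotation":[0,0,-0.1],"claw":0.006},{"delta_pos":[0,0,0.0002],"rotation":[0,0,-0.1],"claw":0.006}]}'; python3 -c "from h import *;st()"
```

```text
time_s: 6.65
ee_pos: [0.5438, -0.2034, 0.1123]
orientation: [-1.75, -2.608, 0.002]
wrist_force: [-1.3, -0.4, -0.6]
width: 0.0137
gripper_force: 30.0
t 6.65 tcp [ 0.5438 -0.2034  0.1123] psi 22.26 z [-0.001 -0.    -1.   ] F [-1.25 -0.44 -0.58] T [-0.021  0.257  0.242] w 0.0137 30.0 j1,j6 [-0.36  -0.748]
```

```bash
python3 -m handwheel '{"increments":[{"delta_pos":[0,0,0.00023],"rotation":[0,0,-0.12],"claw":0.006},{"delta_pos":[0,0,0.00023],"rotation":[0,0,-0.12],"claw":0.006},{"delta_pos":[0,0,0.00023],"rotation":[0,0,-0.12],"claw":0.006},{"delta_pos":[0,0,0.00023],"rotation":[0,0,-0.12],"claw":0.006},{"delta_pos":[0,0,0.00023],"rotation":[0,0,-0.12],"claw":0.006},{"delta_pos":[0,0,0.00023],"rotation":[0,0,-0.12],"claw":0.006},{"delta_pos":[0,0,0.00023],"rotation":[0,0,-0.12],"claw":0.006},{"delta_pos":[0,0,0.00023],"rotation":[0,0,-0.12],"claw":0.006},{"delta_pos":[0,0,0.00023],"rotation":[0,0,-0.12],"claw":0.006},{"delta_pos":[0,0,0.00023],"rotation":[0,0,-0.12],"claw":0.006}]}'; python3 -c "from h import *;st()"
```

```text
time_s: 7.9
ee_pos: [0.5424, -0.203, 0.1144]
orientation: [-2.917, -1.162, 0.006]
wrist_force: [-5.4, 1.9, 2.9]
width: 0.0138
gripper_force: 30.0
t 7.9 tcp [ 0.5424 -0.203   0.1144] psi -46.54 z [-0.004  0.    -1.   ] F [-5.39  1.87  2.86] T [0.34  1.218 0.215] w 0.0138 30.0 j1,j6 [-0.36   0.453]
```

```bash
python3 -m handwheel '{"increments":[{"delta_pos":[0,0,0.00023],"rotation":[0,0,-0.12],"claw":0.006},{"delta_pos":[0,0,0.00023],"rotation":[0,0,-0.12],"claw":0.006},{"delta_pos":[0,0,0.00023],"rotation":[0,0,-0.12],"claw":0.006},{"delta_pos":[0,0,0.00023],"rotation":[0,0,-0.12],"claw":0.006},{"delta_pos":[0,0,0.00023],"rotation":[0,0,-0.12],"claw":0.006},{"delta_pos":[0,0,0.00023],"rotation":[0,0,-0.12],"claw":0.006}]}'; python3 -c "from h import *;st()"
```

```text
time_s: 8.65
ee_pos: [0.5422, -0.2023, 0.1157]
orientation: [-3.139, -0.06, 0.007]
wrist_force: [-5.0, 5.4, 4.2]
width: 0.0139
gripper_force: 30.0
t 8.65 tcp [ 0.5422 -0.2023  0.1157] psi -87.81 z [-0.005  0.002 -1.   ] F [-4.97  5.38  4.15] T [1.165 1.179 0.229] w 0.0139 30.0 j1,j6 [-0.36   1.173]
```

```bash
python3 -m handwheel '{"increments":[{"delta_pos":[-0.0008,0.0008,0.0006],"rotation":[0,0,-0.05],"claw":0.006},{"delta_pos":[0,0,0.0001],"rotation":[0,0,-0.05],"claw":0.006},{"delta_pos":[0,0,0.0001],"rotation":[0,0,-0.05],"claw":0.006},{"delta_pos":[0,0,0.0001],"rotation":[0,0,-0.05],"claw":0.006}]}'; python3 -c "from h import *;st()"
```

```text
time_s: 9.15
ee_pos: [0.5421, -0.2019, 0.1164]
orientation: [-3.131, 0.25, 0.005]
wrist_force: [-2.8, 2.9, -0.8]
width: 0.0138
gripper_force: 30.0
t 9.15 tcp [ 0.5421 -0.2019  0.1164] psi -99.13 z [-0.003  0.001 -1.   ] F [-2.79  2.87 -0.77] T [0.664 0.594 0.275] w 0.0138 30.0 j1,j6 [-0.359  1.371]
```

```bash
python3 -m handwheel '{"increments":[{"delta_pos":[0,0,0.0001],"rotation":[0,0,-0.04],"claw":0.006},{"delta_pos":[0,0,0.0001],"rotation":[0,0,-0.04],"claw":0.006},{"delta_pos":[0,0,0],"rotation":[0,0,-0.03],"claw":0.006}]}'; python3 -c "from h import *;st()"
```

```text
time_s: 9.52
ee_pos: [0.5422, -0.2018, 0.1166]
orientation: [-3.113, 0.421, 0.005]
wrist_force: [-3.8, 3.2, -2.4]
width: 0.0136
gripper_force: 30.0
t 9.53 tcp [ 0.5422 -0.2018  0.1166] psi -105.42 z [-0.003  0.001 -1.   ] F [-3.84  3.24 -2.41] T [0.915 0.852 0.161] w 0.0136 30.0 j1,j6 [-0.359  1.481]
```

```bash
python3 -m handwheel '{"increments":[{"delta_pos":[-0.0003,0.0003,0],"rotation":[0,0,-0.05],"claw":0.006},{"delta_pos":[0,0,0.0001],"rotation":[0,0,-0.05],"claw":0.006},{"delta_pos":[0,0,0.0001],"rotation":[0,0,-0.05],"claw":0.006},{"delta_pos":[0,0,0],"rotation":[0,0,0],"claw":0.006}]}'; python3 -c "from h import *;st()"
```

```text
time_s: 10.02
ee_pos: [0.5423, -0.2016, 0.117]
orientation: [-3.073, 0.651, 0.004]
wrist_force: [-2.4, 2.9, -3.8]
width: 0.0137
gripper_force: 30.0
t 10.03 tcp [ 0.5423 -0.2016  0.117 ] psi -113.94 z [-0.002  0.001 -1.   ] F [-2.43  2.86 -3.78] T [0.875 0.796 0.222] w 0.0137 30.0 j1,j6 [-0.359  1.63 ]
```

```bash
python3 -m handwheel '{"increments":[{"delta_pos":[-0.0003,0.0003,-0.0001],"rotation":[0,0,-0.05],"claw":0.006},{"delta_pos":[0,0,0.0001],"rotation":[0,0,-0.05],"claw":0.006},{"delta_pos":[0,0,0.0001],"rotation":[0,0,-0.05],"claw":0.006},{"delta_pos":[0,0,0],"rotation":[0,0,0],"claw":0.006}]}'; python3 -c "from h import *;st()"
```

```text
time_s: 10.52
ee_pos: [0.5424, -0.2015, 0.1173]
orientation: [-3.016, 0.879, 0.002]
wrist_force: [-3.2, 4.5, -2.7]
width: 0.0138
gripper_force: 30.0
t 10.53 tcp [ 0.5424 -0.2015  0.1173] psi -122.48 z [-0.001  0.001 -1.   ] F [-3.22  4.5  -2.71] T [0.931 0.697 0.217] w 0.0138 30.0 j1,j6 [-0.358  1.779]
```

```bash
python3 -m handwheel '{"increments":[{"delta_pos":[-0.0003,0.0005,0],"rotation":[0,0,-0.05],"claw":0.006},{"delta_pos":[0,0,0.0001],"rotation":[0,0,-0.05],"claw":0.006},{"delta_pos":[0,0,0.0001],"rotation":[0,0,-0.05],"claw":0.006},{"delta_pos":[0,0,0],"rotation":[0,0,0],"claw":0.006}]}'; python3 -c "from h import *;st()"
```

```text
time_s: 11.02
ee_pos: [0.5424, -0.2013, 0.1175]
orientation: [2.942, -1.101, -0.001]
wrist_force: [-1.6, 3.2, -4.4]
width: 0.0137
gripper_force: 30.0
t 11.03 tcp [ 0.5424 -0.2013  0.1175] psi -131.03 z [-0.001  0.    -1.   ] F [-1.6   3.24 -4.45] T [0.663 0.557 0.198] w 0.0137 30.0 j1,j6 [-0.358  1.929]
```

```bash
python3 -m handwheel '{"increments":[{"delta_pos":[-0.0002,0.0005,-0.0002],"rotation":[0,0,-0.05],"claw":0.006},{"delta_pos":[0,0,0.0001],"rotation":[0,0,-0.05],"claw":0.006},{"delta_pos":[0,0,0.0001],"rotation":[0,0,-0.05],"claw":0.006},{"delta_pos":[0,0,0],"rotation":[0,0,0],"claw":0.006}]}'; python3 -c "from h import *;st()"
```

```text
time_s: 11.52
ee_pos: [0.5426, -0.2011, 0.1177]
orientation: [2.851, -1.317, 0.0]
wrist_force: [-1.9, 1.3, -5.5]
width: 0.014
gripper_force: 30.2
t 11.53 tcp [ 0.5426 -0.2011  0.1177] psi -139.59 z [-0.    -0.001 -1.   ] F [-1.93  1.3  -5.48] T [0.199 0.356 0.491] w 0.014 30.2 j1,j6 [-0.357  2.08 ]
```

```bash
python3 -m handwheel '{"increments":[{"delta_pos":[0,0,0],"rotation":[0,0,0],"claw":0.006},{"delta_pos":[0,0,0],"rotation":[0,0,0.1],"claw":0.006},{"delta_pos":[0,0,0],"rotation":[0,0,0.1],"claw":0.006},{"delta_pos":[0,0,0],"rotation":[0,0,0],"claw":0.006}]}'; python3 -c "from h import *;st()"
python3 -m handwheel '{"increments":[{"delta_pos":[0,0,0],"rotation":[0,0,0],"claw":0.036},{"delta_pos":[0,0,0],"rotation":[0,0,0],"claw":0.036},{"delta_pos":[0,0,0.04],"rotation":[0,0,0],"claw":0.036},{"delta_pos":[0,0,0.05],"rotation":[0,0,0],"claw":0.04},{"delta_pos":[-0.02,0.002,0.03],"rotation":[0,0,0.15],"claw":0.04},{"delta_pos":[-0.02,0.002,0],"rotation":[0,0,0.15],"claw":0.04},{"delta_pos":[-0.01,0.002,0],"rotation":[0,0,0.15],"claw":0.04},{"delta_pos":[0,0,0],"rotation":[0,0,0.15],"claw":0.04},{"delta_pos":[0,0,0],"rotation":[0,0,0.12],"claw":0.04},{"delta_pos":[0,0,0],"rotation":[0,0,0],"claw":0.04}]}'
python3 - <<'E'
from h import *
st(); p=snapshot("wrist"); u,v=fproj(p,(.5,-.197,.1)); u,v=int(u),int(v); print(u,v,"cam",(-np.array(p["R"]).T@p["t"]).round(3))
a=max(0,v-60);b=max(0,u-75); print("off",b,a); save(p,"w2.png")
c=cv2.convertScaleAbs(p["image"][a:a+110,b:b+150],alpha=1.5,beta=15)
cv2.imwrite("pics/w2c.png",cv2.cvtColor(cv2.resize(c,None,fx=5,fy=5,interpolation=cv2.INTER_CUBIC),cv2.COLOR_RGB2BGR))
E
```

```text
time_s: 12.02
ee_pos: [0.5424, -0.2011, 0.1177]
orientation: [2.968, -1.03, -0.0]
wrist_force: [-1.8, -1.0, -7.3]
width: 0.014
gripper_force: 30.0
t 12.03 tcp [ 0.5424 -0.2011  0.1177] psi -128.27 z [-0. -0. -1.] F [-1.81 -1.04 -7.3 ] T [-0.191  0.472  0.163] w 0.014 30.0 j1,j6 [-0.357  1.882]
time_s: 13.28
ee_pos: [0.4931, -0.1949, 0.2385]
orientation: [3.14, 0.079, 0.003]
wrist_force: [-0.5, 0.6, -0.7]
width: 0.0399
gripper_force: 0.0
t 13.28 tcp [ 0.4931 -0.1949  0.2385] psi -87.11 z [ 0.002 -0.    -1.   ] F [-0.54  0.63 -0.66] T [-0.044  0.17   0.045] w 0.0399 0.0 j1,j6 [-0.379  1.141]
319 182 cam [ 0.567 -0.19   0.408]
off 244 122
```

View pics/w2c.png

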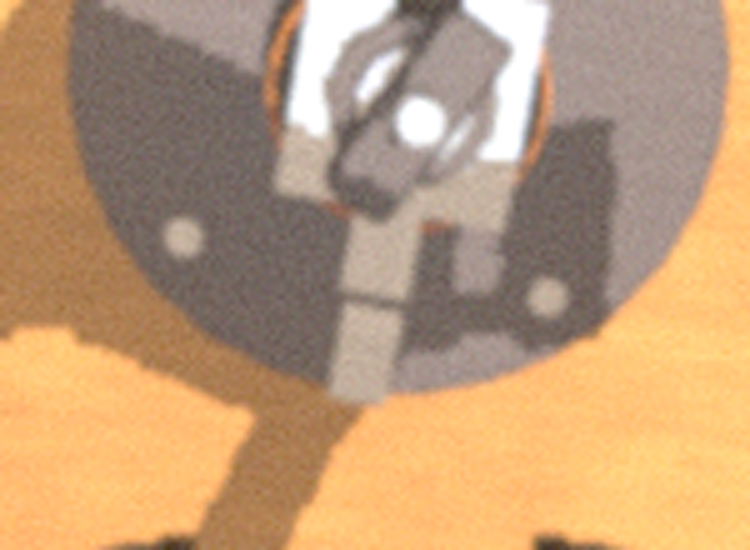

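The enlarged wrist view shows the lug top from about (372,305) to (357,398) in the crop, centred near (365,350). The stalk is above it and the handle bar is clear of it.

Run:
```python
from h import *
p=snapshot("wrist")
g=lambda a,b,z: fray(p,244+a/5-.4,122+b/5-.4,z)[:2]
ang=lambda a,b: np.degrees(np.arctan2(*(b-a)[::-1])).round(1)
print("lug",g(365,350,.105),"lug angs",ang(g(330,395,.105),g(344,305,.105)),ang(g(382,402,.105),g(404,308,.105)))
print("plate",ang(g(275,190,.093),g(303,10,.093)),ang(g(505,230,.093),g(548,10,.093)),"rear edge",ang(g(505,230,.093),g(275,190,.093))-90)
print("tip",g(421,121,.147)); 
for n in("wrist","scene","side"):
    P=snapshot(n); print(n,[(d["position"].round(4) if hasattr(d["position"],"round") else d["position"],round(d["p"],2)) for d in search_frame(P,"washer_lug")[:1]])
```

```text
lug [ 0.49169403 -0.19479675] lug angs -6.0 -9.7
plate -6.4 -7.3 rear edge -7.099999999999994
tip [ 0.54242365 -0.20163116]
wrist [([0.5314, -0.193, 0.0938], 0.98)]
scene [([0.5348, -0.2013, 0.0877], 0.89)]
side [([0.5265, -0.2048, 0.0943], 0.52)]
```

```bash
python3 -m handwheel '{"increments":[{"delta_pos":[-0.003,0,-0.03],"rotation":[0,0,-0.089],"claw":0.04},{"delta_pos":[-0.0005,0,-0.04],"rotation":[0,0,-0.089],"claw":0.04},{"delta_pos":[0,0,-0.03],"rotation":[0,0,0],"claw":0.04},{"delta_pos":[0,0,-0.03],"rotation":[0,0,0],"claw":0.04},{"delta_pos":[0,0,-0.03],"rotation":[0,0,0],"claw":0.04},{"delta_pos":[0,0,0],"rotation":[0,0,0],"claw":0.04}]}'; python3 -c "from h import *;st()"
```

```text
time_s: 14.42
ee_pos: [0.4875, -0.1942, 0.0761]
orientation: [-3.134, 0.199, 0.006]
wrist_force: [0.7, -0.2, 1.0]
width: 0.0402
gripper_force: 0.0
t 14.43 tcp [ 0.4875 -0.1942  0.0761] psi -97.25 z [-0.004  0.002 -1.   ] F [ 0.66 -0.23  1.01] T [-0.015  0.123  0.02 ] w 0.0402 0.0 j1,j6 [-0.382  1.315]
```

```bash
python3 -m handwheel '{"increments":[{"delta_pos":[0.0015,-0.0006,0.002],"rotation":[0,0,0],"claw":0.03},{"delta_pos":[0,0,0],"rotation":[0,0,0],"claw":0.018},{"delta_pos":[0,0,0],"rotation":[0,0,0],"claw":0.012},{"delta_pos":[0,0,0],"rotation":[0,0,0],"claw":0.006},{"delta_pos":[0,0,0],"rotation":[0,0,0],"claw":0.006}]}'; python3 -c "from h import *;st()"
```

```text
time_s: 15.05
ee_pos: [0.4911, -0.1956, 0.0807]
orientation: [3.135, -0.198, 0.002]
wrist_force: [-1.0, -0.0, 6.6]
width: 0.0115
gripper_force: 30.0
t 15.05 tcp [ 0.4911 -0.1956  0.0807] psi -97.23 z [ 0.001 -0.    -1.   ] F [-1.03 -0.03  6.57] T [0.073 0.139 0.02 ] w 0.0115 30.0 j1,j6 [-0.382  1.315]
```

```bash
python3 -m handwheel '{"increments":[{"delta_pos":[0,0,0.0015],"rotation":[0,0,0],"claw":0.006},{"delta_pos":[0,0,0],"rotation":[0,0,0],"claw":0.006}]}'; python3 -c "from h import *;st()"
```

```text
time_s: 15.3
ee_pos: [0.4903, -0.1953, 0.0813]
orientation: [-3.135, 0.198, 0.001]
wrist_force: [0.1, -0.3, -0.4]
width: 0.0116
gripper_force: 30.0
t 15.3 tcp [ 0.4903 -0.1953  0.0813] psi -97.23 z [-0.  0. -1.] F [ 0.14 -0.32 -0.38] T [0.02  0.195 0.019] w 0.0116 30.0 j1,j6 [-0.382  1.315]
```

```bash
python3 -m handwheel '{"increments":[{"delta_pos":[0,0,0.001],"rotation":[0,0,0],"claw":0.006},{"delta_pos":[-0.003,0.0004,0],"rotation":[0,0,0],"claw":0.006},{"delta_pos":[-0.004,0.0005,0],"rotation":[0,0,0],"claw":0.006},{"delta_pos":[-0.004,0.0005,0],"rotation":[0,0,0],"claw":0.006}]}'; python3 -c "from h import *;st()"
```

```text
time_s: 15.8
ee_pos: [0.4791, -0.1939, 0.0823]
orientation: [-3.135, 0.198, 0.0]
wrist_force: [-0.2, 0.2, -1.1]
width: 0.0124
gripper_force: 30.0
t 15.8 tcp [ 0.4791 -0.1939  0.0823] psi -97.23 z [-0.  0. -1.] F [-0.16  0.17 -1.08] T [-0.013  0.202 -0.019] w 0.0124 30.0 j1,j6 [-0.387  1.31 ]
```

Almost no resistance, and it is carrying the washer's weight. I'll continue the draw.

```bash
python3 -m handwheel '{"increments":[{"delta_pos":[-0.005,0.0006,0],"rotation":[0,0,0],"claw":0.006},{"delta_pos":[-0.005,0.0006,0],"rotation":[0,0,0],"claw":0.006},{"delta_pos":[-0.005,0.0007,0],"rotation":[0,0,0],"claw":0.006},{"delta_pos":[-0.005,0.0006,0],"rotation":[0,0,0],"claw":0.006}]}'; python3 -c "from h import *;st()"
```

```text
time_s: 16.3
ee_pos: [0.4592, -0.1914, 0.0824]
orientation: [3.135, -0.198, 0.0]
wrist_force: [0.6, 0.5, -1.7]
width: 0.0121
gripper_force: 30.0
t 16.3 tcp [ 0.4592 -0.1914  0.0824] psi -97.23 z [ 0. -0. -1.] F [ 0.61  0.45 -1.73] T [-0.001  0.188 -0.026] w 0.0121 30.0 j1,j6 [-0.398  1.299]
```

```bash
python3 -m handwheel '{"increments":[{"delta_pos":[-0.006,0.0008,0],"rotation":[0,0,0],"claw":0.006},{"delta_pos":[-0.006,0.0008,0],"rotation":[0,0,0],"claw":0.006},{"delta_pos":[-0.01,0.0013,0],"rotation":[0,0,0],"claw":0.006},{"delta_pos":[-0.01,0.0013,0],"rotation":[0,0,0],"claw":0.006},{"delta_pos":[-0.01,0.0013,0],"rotation":[0,0,0],"claw":0.006},{"delta_pos":[0,0,0],"rotation":[0,0,0],"claw":0.006}]}'
python3 - <<'E'
from h import *
st(); p=snapshot("scene"); q=snapshot("side")
im=[cv2.resize(P["image"][v:v+100,u:u+80],None,fx=5,fy=5,interpolation=cv2.INTER_CUBIC) for P,u,v in ((p,185,185),(q,260,230))]
cv2.imwrite("pics/d.png",cv2.cvtColor(np.hstack(im),cv2.COLOR_RGB2BGR))
E
```

```text
time_s: 17.05
ee_pos: [0.4166, -0.1858, 0.0824]
orientation: [-3.135, 0.199, 0.001]
wrist_force: [0.3, -0.7, -1.3]
width: 0.0116
gripper_force: 30.0
t 17.05 tcp [ 0.4166 -0.1858  0.0824] psi -97.25 z [-0.  0. -1.] F [ 0.27 -0.73 -1.26] T [0.048 0.138 0.017] w 0.0116 30.0 j1,j6 [-0.423  1.275]
```

View pics/d.png

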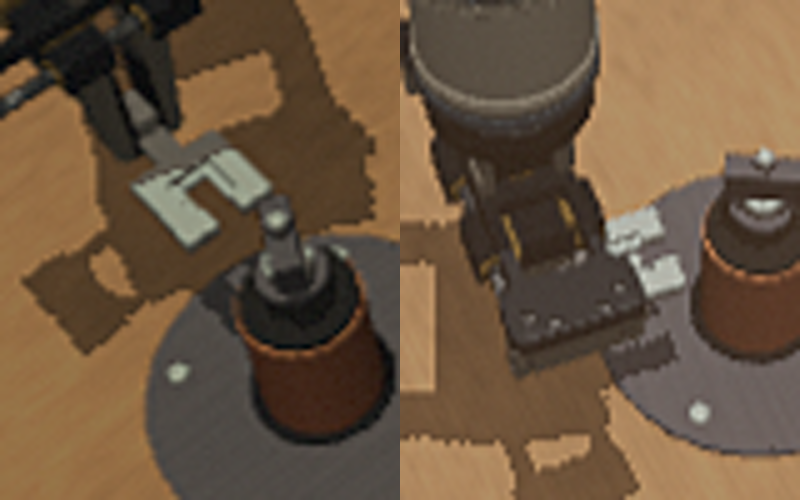

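The washer is out, held level and clear of the spindle: the scene crop shows the slot at (215,190), away from the nut. Next I'll carry it over the tray.

```bash
python3 -m handwheel '{"increments":[{"delta_pos":[0,0.01,0.015],"rotation":[0,0,0],"claw":0.006},{"delta_pos":[0,0.03,0.015],"rotation":[0,0,0],"claw":0.006},{"delta_pos":[0.005,0.04,0],"rotation":[0,0,0],"claw":0.006},{"delta_pos":[0.01,0.045,0],"rotation":[0,0,0],"claw":0.006},{"delta_pos":[0.01,0.045,0],"rotation":[0,0,0],"claw":0.006},{"delta_pos":[0.01,0.045,0],"rotation":[0,0,0],"claw":0.006},{"delta_pos":[0.01,0.045,0],"rotation":[0,0,0],"claw":0.006},{"delta_pos":[0.01,0.04,0],"rotation":[0,0,0],"claw":0.006},{"delta_pos":[0.01,0.03,0],"rotation":[0,0,0],"claw":0.006},{"delta_pos":[0.008,0.02,-0.02],"rotation":[0,0,0],"claw":0.006},{"delta_pos":[0,0,-0.02],"rotation":[0,0,0],"claw":0.006},{"delta_pos":[0,0,0],"rotation":[0,0,0],"claw":0.006}]}'
python3 - <<'E'
from h import *
st()
o=get_obs(); e=o["ee_pos"]; c,s=np.cos(np.radians(-7.25)),np.sin(np.radians(-7.25))
ims=[]
for n,u,v in (("scene",280,110),("side",210,140)):
    p=snapshot(n); print(n,[(np.round(d["position"],3),round(d["p"],2)) for d in search_frame(p,"tray")[:1]])
    im=cv2.cvtColor(p["image"],cv2.COLOR_RGB2BGR); im=cv2.resize(im[v:v+100,u:u+110],None,fx=3.6,fy=3.6,interpolation=cv2.INTER_CUBIC)
    C=np.array([.5225,.160]); t=np.radians(-9); X=np.array([np.cos(t),np.sin(t)]);Y=np.array([-X[1],X[0]])
    pts=[(np.array(proj(p,[*(C+a*X+b*Y),.025]))-(u,v))*3.6 for a,b in((.085,.065),(.085,-.065),(-.085,-.065),(-.085,.065))]
    cv2.polylines(im,[np.int32(pts)],True,(0,0,255)); ims.append(im)
cv2.imwrite("pics/t.png",np.hstack(ims))
E
```

```text
time_s: 18.65
ee_pos: [0.4895, 0.1645, 0.072]
orientation: [3.135, -0.197, -0.003]
wrist_force: [-1.1, -0.1, -0.4]
width: 0.0119
gripper_force: 30.0
t 18.65 tcp [0.4895 0.1645 0.072 ] psi -97.18 z [-0.002 -0.001 -1.   ] F [-1.07 -0.06 -0.4 ] T [-0.01   0.165 -0.043] w 0.0119 30.0 j1,j6 [0.321 2.017]
scene [(array([0.532, 0.15 , 0.004]), 0.65)]
side [(array([0.523, 0.156, 0.   ]), 0.82)]
```

View pics/t.png

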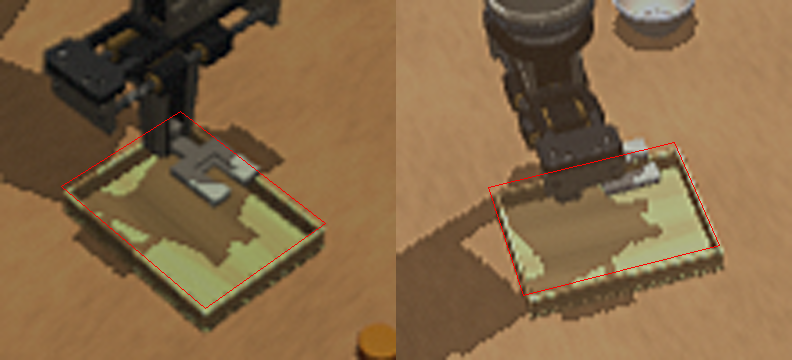

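The tray outline (red) matches its rim in both views, and the washer hangs level above it. I'll lower it, pitched slightly so the front edge lands first.

```bash
python3 -m handwheel '{"increments":[{"delta_pos":[0,0,-0.02],"rotation":[0,0,0],"claw":0.006},{"delta_pos":[0,0,-0.02],"rotation":[0.003,0.023,0],"claw":0.006},{"delta_pos":[0,0,-0.013],"rotation":[0.003,0.023,0],"claw":0.006},{"delta_pos":[0,0,-0.007],"rotation":[0,0,0],"claw":0.006},{"delta_pos":[0,0,-0.003],"rotation":[0,0,0],"claw":0.006},{"delta_pos":[0,0,0],"rotation":[0,0,0],"claw":0.006}]}'; python3 -c "from h import *;st()"
```

```text
time_s: 19.6
ee_pos: [0.4906, 0.164, 0.0096]
orientation: [-3.131, 0.198, 0.072]
wrist_force: [-0.5, -0.6, -0.5]
width: 0.0117
gripper_force: 30.0
t 19.6 tcp [0.4906 0.164  0.0096] psi -97.23 z [-0.046  0.006 -0.999] F [-0.47 -0.62 -0.54] T [0.041 0.193 0.038] w 0.0117 30.0 j1,j6 [0.306 1.98 ]
```

```bash
python3 -m handwheel '{"increments":[{"delta_pos":[0,0,-0.0015],"rotation":[0,0,0],"claw":0.006},{"delta_pos":[0,0,-0.0015],"rotation":[0,0,0],"claw":0.006},{"delta_pos":[0,0,0],"rotation":[0,0,0],"claw":0.006}]}'; python3 -c "from h import *;st()"
```

```text
time_s: 19.98
ee_pos: [0.4906, 0.164, 0.0064]
orientation: [-3.131, 0.198, 0.073]
wrist_force: [-0.2, -0.1, -2.2]
width: 0.012
gripper_force: 30.0
t 19.98 tcp [0.4906 0.164  0.0064] psi -97.23 z [-0.046  0.006 -0.999] F [-0.23 -0.14 -2.16] T [0.006 0.169 0.039] w 0.012 30.0 j1,j6 [0.306 1.98 ]
```

```bash
python3 -m handwheel '{"increments":[{"delta_pos":[0,0,-0.001],"rotation":[0,0,0],"claw":0.006},{"delta_pos":[0,0,0],"rotation":[0,0,0],"claw":0.006}]}'; python3 -c "from h import *;st()"
```

```text
time_s: 20.23
ee_pos: [0.4905, 0.164, 0.0053]
orientation: [-3.131, 0.198, 0.073]
wrist_force: [0.3, -0.5, -0.5]
width: 0.0119
gripper_force: 30.0
t 20.23 tcp [0.4905 0.164  0.0053] psi -97.23 z [-0.046  0.006 -0.999] F [ 0.28 -0.49 -0.49] T [0.015 0.122 0.02 ] w 0.0119 30.0 j1,j6 [0.306 1.98 ]
```

```bash
python3 -m handwheel '{"increments":[{"delta_pos":[0,0,-0.001],"rotation":[0,0,0],"claw":0.006},{"delta_pos":[0,0,0],"rotation":[0,0,0],"claw":0.006}]}'; python3 -c "from h import *;st()"
```

```text
time_s: 20.48
ee_pos: [0.4906, 0.164, 0.0047]
orientation: [-3.131, 0.198, 0.073]
wrist_force: [-0.6, 0.2, 3.7]
width: 0.0117
gripper_force: 32.7
t 20.48 tcp [0.4906 0.164  0.0047] psi -97.23 z [-0.046  0.006 -0.999] F [-0.65  0.25  3.65] T [-0.049  0.442 -0.013] w 0.0117 32.7 j1,j6 [0.306 1.979]
```

```bash
python3 -m handwheel '{"increments":[{"delta_pos":[0,0,0.0002],"rotation":[0,0.008,0],"claw":0.006},{"delta_pos":[0,0,0],"rotation":[0,0,0],"claw":0.0115},{"delta_pos":[0,0,0],"rotation":[0,0,0],"claw":0.0125},{"delta_pos":[0,0,0],"rotation":[0,0,0],"claw":0.014},{"delta_pos":[0,0,0],"rotation":[0,0,0],"claw":0.018},{"delta_pos":[0,0,0],"rotation":[0,0,0],"claw":0.03},{"delta_pos":[0,0,0],"rotation":[0,0,0],"claw":0.03}]}'; python3 -c "from h import *;st()"
python3 -m handwheel '{"increments":[{"delta_pos":[0,0,0.015],"rotation":[0,-0.03,0],"claw":0.03},{"delta_pos":[0,0,0.03],"rotation":[0,-0.02,0],"claw":0.03},{"delta_pos":[0,0,0.05],"rotation":[0,0,0],"claw":0.03},{"delta_pos":[-0.02,0.02,0.05],"rotation":[0,0,0],"claw":0.03},{"delta_pos":[-0.04,0.04,0.03],"rotation":[0,0,0],"claw":0.03},{"delta_pos":[-0.04,0.04,0],"rotation":[0,0,0],"claw":0.03},{"delta_pos":[0,0,0],"rotation":[0,0,0],"claw":0.03},{"delta_pos":[0,0,0],"rotation":[0,0,0],"claw":0.03}]}'
python3 - <<'E'
from h import *
st()
ims=[]
for n,r in (("scene",((280,120,90,100),(205,200,90,100))),("side",((225,160,90,100),(285,245,90,100)))):
    p=snapshot(n)
    for u,v,w,h in r: ims.append(cv2.resize(p["image"][v:v+h,u:u+w],(400,300),interpolation=cv2.INTER_CUBIC))
cv2.imwrite("pics/e.png",cv2.cvtColor(np.vstack([np.hstack(ims[:2]),np.hstack(ims[2:])]),cv2.COLOR_RGB2BGR))
E
```

```text
time_s: 21.35
ee_pos: [0.491, 0.1641, 0.0048]
orientation: [-3.131, 0.198, 0.084]
wrist_force: [-0.6, -0.6, 6.3]
width: 0.03
gripper_force: 2.6
t 21.35 tcp [0.491  0.1641 0.0048] psi -97.23 z [-0.053  0.006 -0.999] F [-0.55 -0.63  6.34] T [-0.04   0.131  0.06 ] w 0.03 2.6 j1,j6 [0.304 1.976]
time_s: 22.35
ee_pos: [0.3917, 0.263, 0.1787]
orientation: [-3.13, 0.196, 0.006]
wrist_force: [-0.3, -0.6, -0.1]
width: 0.0299
gripper_force: 0.0
t 22.35 tcp [0.3917 0.263  0.1787] psi -97.16 z [-0.004  0.006 -1.   ] F [-0.27 -0.64 -0.12] T [-0.     0.146 -0.018] w 0.0299 0.0 j1,j6 [0.583 2.274]
```

View pics/e.png

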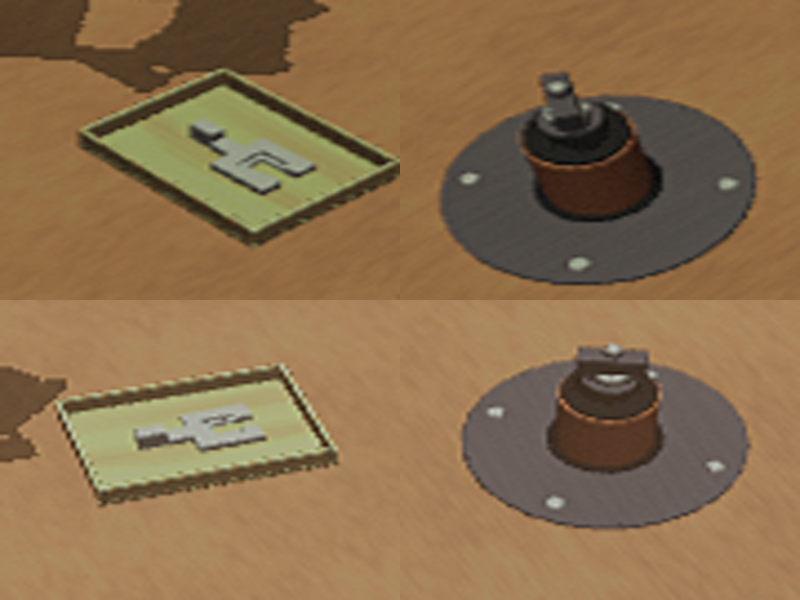

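The washer lies flat in the middle of the tray, and the nut sits at its stop on the spindle. Nothing touches the robot.

```bash
python3 -c "from plant import finish_job;print(finish_job())"
```

```text
the job is handed in; nothing more can be done
None
```

I unscrewed the nut clockwise until it was lightly against its stop (about 0.5 N m measured at the wrist), drew the washer out freely, and laid it flat in the tray with a lug-end drop of up to about 4 mm on release; the bystanders were not touched, and I handed in at about 22 s with no verdict returned.

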